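# Hang the filings pail and hold the emery stick flush on the bevelled work

### The job

Make the filing stage ready: hang the little pail by its bail on the hook under the sloping table's low edge and let it go, to catch filings. Then lay the emery stick's dark abrasive part on the brass plate, lengthwise up the slope, centred, tilted until it is flush all over, and finish while holding it there in the gripper with light pressure. Leave the table's slope as set and the other things where they lie.

Things in the scene. Friction and masses are not known exactly. Their poses are not given: they have to be found in the camera images.
- filing_stage: Grey cast pedestal fixed to the bench, foot 126 x 124 mm. Origin: centre of the foot's underside; x from its front (hook, low edge; towards the robot) to its back, z up. Its steel table (126 mm up the slope, 70 mm wide) rises to the back from its low edge, 73 mm before the origin, about 137 mm high. Slope 14 to 29 degrees, varies; the hinge is clamped and holds against any light push
- hook_seat (a point): Lowest point of the hook's bend (its upper side), where the bail rests: 111 mm above the bench, 96 mm before the stage's origin, 23 mm before the table's low edge. Axes as the stage's. The hook is a 7 mm steel rod coming out from under the table along -x; its upturned tip is 17 mm further to -x and 19 mm above the seat
- work_face (a point): Centre of the upper face of the brass plate on the sloping table. z: out of the face; x: up the slope; y: across. The brass is 64 mm (x) by 26 mm (y) and stands 5 mm proud of the table; low side dogs (outer edges 23 mm from the middle) and a stop at the top stay 1.8 mm below its face
- lemel_pail: Small open aluminium pail, about 90 g, upright on the bench: cup 40 mm high, 60 mm across, under a stiff steel strap bail (an upside-down U in its y-z plane). Origin: centre of its underside, z up. Bail: legs 10 mm wide (x), outer faces 44 mm apart (y), inner 38; its top is 88 mm up. Grip it across the legs, fingers outside, so that the inside stays free for the hook
- bail_top (a point): Middle of the underside of the pail's bail (what rests on the hook), 85 mm above the pail's underside, with 45 mm of open window between it and the rim for the hook to enter; axes as the pail's
- emery_stick: Emery stick, about 60 g, 160 mm long, on the bench. The dark abrasive part is a flat-sided bar 100 mm long (x), 22 wide (y), 18 thick (z); the pale round handle, 60 mm, 14 to 17 thick, points along -x. Origin: on the underside, 20 mm from the bar's handle end; x to the abrasive end, z up. Grip it across the width, on the bar, fingertips some 5 mm above its underside
- stick_face (a point): Centre of the underside of the stick's abrasive bar, 30 mm along +x from the stick's origin; axes as the stick's
- desk_lamp (a point): Foot of the black desk lamp that stands fixed on the bench: base 160 mm across and 90 mm high, thin stem, black shade 150 mm across from 300 to 385 mm high. Between the stage (left) and the pail and stick (right); carry things past its front (robot side), high enough for a wide wrist to clear the shade; a white lamp head hangs behind the stage from 385 mm up
- jar: Small clear jar with white lid, 42 mm across, 52 mm high; leave it
- wax: Green wax offcut 23 x 48 x 11 mm; leave it
- scribe: Steel scriber 134 mm long, 9 mm thick, behind the stage; leave it
- tape: Roll of masking tape, 81 mm across, 19 mm high; leave it
- plier: Round-nose pliers 151 x 52 x 10 mm; leave them

How it is judged:
On the way, in this order (a step that is already met when the one before it is completed fails the run):
1. the pail hangs by its bail on the hook, clear of the bench and let go (distance between bail_top and hook_seat below 0.01 m and contact force between lemel_pail and filing_stage above 0.3 N and contact force between lemel_pail and the fingers below 0.05 N and angle between lemel_pail's own z axis and vertical below 0.35 rad and height (world z) of lemel_pail above 0.012 m), for 0.3 s.
2. the emery stick is lifted in the gripper (height (world z) of emery_stick above 0.05 m and contact force between emery_stick and the fingers above 1 N), for 0.1 s.
At the end, for the whole second after the job is handed in: The pail hangs by its bail in the hook's bend (within 10 mm, within 20 degrees of upright, untouched); the gripped stick's abrasive bar is flush on the brass (2 degrees, 2.5 mm), lengthwise (8 degrees), centred (15 mm along, 6 mm across), pressing with 1 to 30 N, at rest (all of step 1 and angle between the z axis of emery_stick and the z axis of work_face, either way round below 0.035 rad and angle between the x axis of emery_stick and the x axis of work_face, either way round below 0.14 rad and x of stick_face in the frame of work_face between -0.015 and 0.015 m and y of stick_face in the frame of work_face between -0.006 and 0.006 m and z of stick_face in the frame of work_face between -0.0025 and 0.0025 m and contact force between emery_stick and tilt_table between 1 and 30 N and contact force between emery_stick and the fingers above 2 N and contact force between emery_stick and lemel_pail below 0.1 N and linear speed of emery_stick below 0.01 m/s); the arm keeps its last pose, push and grip.
It fails at once if the pail is tipped over (angle between lemel_pail's own z axis and vertical above 0.9 rad).
It fails at once if the table's slope or the stage is shifted (distance of work_face from where it was at the start of the episode above 0.006 m).
It fails at once if the stick is rammed on the work (contact force between emery_stick and tilt_table above 60 N).
It fails at once if a bystander (jar, wax, scriber, tape, pliers) is moved away (distance of any of jar, wax, scribe, tape, plier from where it was at the start of the episode above 0.03 m).
It also fails if it takes over 72 s, if anything falls off the work surface, if the arm or the gripper's body presses on something with over 40 N, if the wrist force passes 120 N, or if a joint passes its speed limit or range.

### The arm

A 6-joint arm with a two-finger parallel gripper is mounted at the origin on a cart in front of the work surface, level with it; the furniture and walls round the work are solid. World frame = base frame: x ahead of the robot, y to its left, z up, the work surface at z = 0. Lengths are in m, angles in rad, forces in N, time in s.
With the tool pointing down it reaches from about 0.375 to 0.9 m from the base axis. Payload 3.1 kg.
Tool frame: the origin (TCP) lies midway between the tips of the shut fingers; the grasp point (between the pads) lies 19 mm behind it; z points along the fingers, y is the line along which they close (so a half turn about z gives the same grasp; the last joint's range is limited). The gripper opens to 85 mm and grips with 20 to 120 N. Pads are 22 mm wide; open, the fingers measure 114 mm over their backs; the gripper's body (76 mm by 85 mm) begins 54 mm behind the grasp point. The pads swing forward as they close: fully open they stand 13 mm farther back than shut.
Start: joints at [1.093, 0.527, 1.433, -0, 1.181, -0.178], TCP at [0.184, 0.597, 0.208] pointing down, gripper open.
Joint ranges: [-3.08, 3.08], [-0.75, 2.2], [0.22, 2.44], [-1.43, 4.57], [0, 2.65], [-2.85, 2.85]. Speed limits (rad/s): [2.79, 2.79, 3.14, 3.14, 3.14, 3.14].

### API

Orientations are given as a unit quaternion [x, y, z, w].
In Python, from station import manip gives the robot as it stands.
- The arm moves only by the tool drive_tool, never from a script. Its argument "motion" is a list that holds one entry, the list of rows, each a list of 5 numbers: the finger opening in mm, from 0 to 85.4, then the shift along the tool's x, y, z in units of 30 mm (1.0 is 30 mm), then the turn about the tool's z in units of 8 degrees (1.0 is 8 degrees). In form: [[[fingers, x, y, z, yaw], ...]]. A call has 1 to 10 rows; each row is the pose to reach, as a shift and turn from the pose commanded when the call began, along the tool's axes at that moment; what a row does not reach only later rows make up. A row lasts 1/10 s, in which the tool goes at most 50 mm and 8.59 degrees, less where a joint would pass 70% of its speed; a pose out of reach is approached as far as the arm can. A call with a gripper value outside its range is refused whole. The fingers move at their own pace and stop on an object; "squeeze" is the grip in N (left out, the last holds). Time passes only in rows, so rows that repeat a pose let the fingers close. It gives the time, the measured TCP pose, the force, the opening and the grip force at its end, in the units of the state.
- manip.sense(): the state, without advancing time (a new reading comes with each control period).
- manip.snapshot(name): name is "scene" or "side" or "wrist"; returns the picture (480x640x3 uint8, red, green, blue); there is no depth.
- manip.camera_model(name): a dict with "fov_y" (degrees; the focal length in pixels is half the picture's height over the tangent of half this angle, whatever the lens; pixels are square), "cx", "cy" (the principal point, pixels), "origin" and "orientation" of the camera in the world. Camera axes: x right, y up, looking along -z (the intrinsics and any distortion apply to the point x, -y, -z); pixel columns grow to the right and rows downward; lengths in m; the calibration is good to about 2 mm. A picture is of the moment at which its call begins: read the wrist's pose just before it. camera_model takes no time and is no camera call; for the wrist camera it gives the pose at the moment of the call.
- manip.sign_off(): hands the job in; it is judged then, once.
The state is a dict: "t": time; "q": joint angles; "qd": joint speeds; "tau": joint torques, N m; "tcp_pos": TCP position; "tool_rot": TCP orientation; "force": force on the tool from outside, world axes, zero at the start; "ft_torque": the same for the moment, N m; "finger_gap": opening from 0.0 (shut) to 1.0 (fully open); "gripper_force": force on a finger pad.
Only numpy, scipy, OpenCV 4.12 (cv2) and the standard library are available. Lean on these libraries where they do the work, as an engineer would, in place of code of your own. Each camera call takes 0.05 s, during which the arm holds its last target. There are 200 camera calls.

## Working session

There is one attempt and no reset: what is moved stays moved. The work goes in short steps, Python scripts to look and compute and a tool call to move; the robot and the scene stay as the last step left them, time stands still between calls to the robot, and variables do not carry over. Pictures are saved under pics/ and viewed, at most 10 in all, crops included, and the job is handed in when it is done.

Besides the shell and the picture viewer there is one more tool, called after "Emit:" in YAML: its name, and indented under it one key for each argument. drive_tool: Moves the arm, as the interface text tells. Its arguments: {"type":"object","properties":{"motion":{"type":"array","items":{"type":"array","items":{"type":"array","items":{"type":"number"}}}},"squeeze":{"type":"number"}},"required":["motion"]}

```bash
mkdir -p pics; ls
python3 - <<'E'
from station import manip
import cv2,json
for n in ("scene","side","wrist"):
    m=manip.camera_model(n); print(n,m)
    im=manip.snapshot(n); cv2.imwrite(f"pics/{n}0.png",im[:,:,::-1])
print(manip.sense())
E
```

```text
pics
scene {'fov_y': 43.711063144259505, 'cx': 312.55192805229876, 'cy': 233.7756813632816, 'origin': array([-0.36862033,  0.68495602,  1.3715631 ]), 'orientation': array([-0.16553729,  0.32098344,  0.83629834, -0.41251925])}
side {'fov_y': 57.3537485435977, 'cx': 324.0705906851186, 'cy': 244.43526188343967, 'origin': array([0.28513781, 0.47822029, 0.86854956]), 'orientation': array([-0.07581696,  0.28045846,  0.92295893, -0.2524711 ])}
wrist {'fov_y': 64.84907256213056, 'cx': 319.6434255767602, 'cy': 244.53014710429477, 'origin': array([0.11793799, 0.61652313, 0.3731969 ]), 'orientation': array([-0.10922171, -0.07921148,  0.58873181,  0.79698872])}
{'t': 0.15, 'q': array([ 1.09352598e+00,  5.28263454e-01,  1.43361141e+00,  1.31851068e-05,
        1.18141758e+00, -1.78538234e-01]), 'qd': array([ 8.55734981e-05, -2.73330681e-03, -3.64035965e-03, -2.11649816e-03,
       -4.60462950e-04, -5.00928161e-04]), 'tau': array([ 1.69085633e-04, -4.42746592e+01, -1.78276026e+01, -2.54006563e-04,
        5.58249070e-03, -3.89105162e-05]), 'tcp_pos': array([0.18365689, 0.5967863 , 0.20705072]), 'tool_rot': array([ 1.48813704e-01,  9.88864884e-01, -8.02649561e-04, -2.79489379e-04]), 'force': array([ 0.77286791, -0.04632533, -0.14489097]), 'ft_torque': array([0.04308259, 0.00853611, 0.00501968]), 'gripper_force': 0.0, 'finger_gap': 0.9985096182359748}
```

View pics/scene0.png

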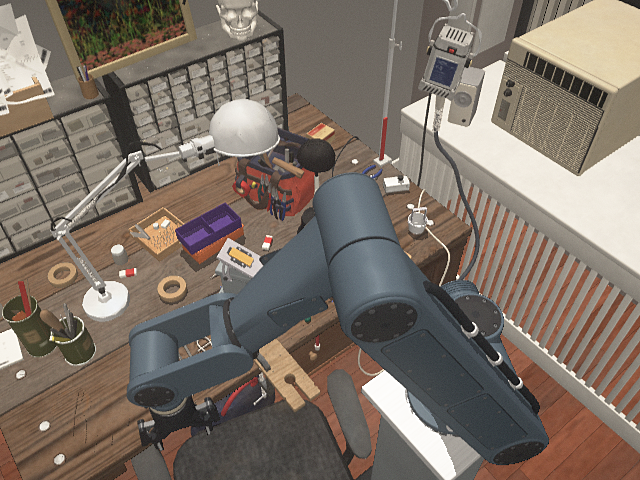

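View pics/side0.png

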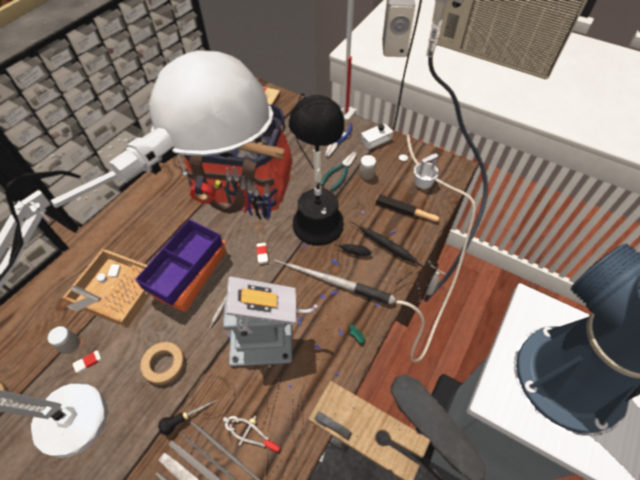

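The side view shows the stage (brass plate about (258,298), hook near (300,312)), the lamp foot (318,218), the pail (427,176) with its bail up, and the stick with dark bar (380,201)–(412,213) and handle end (437,219). In the scene view the arm partly covers the stage (240,262); the pail is at (418,222).

```bash
cat > h.py <<'E'
import numpy as np, cv2, pickle
from scipy.spatial.transform import Rotation as R
def K(m):
    f=240/np.tan(np.radians(m["fov_y"])/2); return np.array([[f,0,m["cx"]],[0,f,m["cy"]],[0,0,1]])
def ray(m,uv):
    d=np.linalg.inv(K(m))@[uv[0],uv[1],1]
    d=R.from_quat(m["orientation"]).as_matrix()@(d*[1,-1,-1]); return np.array(m["origin"]),d/np.linalg.norm(d)
def onz(m,uv,z):
    o,d=ray(m,uv); return o+d*(z-o[2])/d[2]
def tri(*obs):  # (model,uv)...
    A=0;b=0;L=[ray(m,uv) for m,uv in obs]
    for o,d in L:
        P=np.eye(3)-np.outer(d,d); A=A+P; b=b+P@o
    x=np.linalg.solve(A,b); return x,max(np.linalg.norm(np.cross(x-o,d)) for o,d in L)
def proj(m,p):
    c=R.from_quat(m["orientation"]).as_matrix().T@(np.asarray(p)-m["origin"]); c=c*[1,-1,-1]
    q=K(m)@c; return q[:2]/q[2]
def shot(name,tag):
    from station import manip
    m=manip.camera_model(name); im=manip.snapshot(name)[:,:,::-1].copy()
    cv2.imwrite(f"pics/{tag}.png",im); pickle.dump(m,open(f"pics/{tag}.pkl","wb")); return m,im
def load(tag): return pickle.load(open(f"pics/{tag}.pkl","rb"))
E
python3 - <<'E'
from h import *
from station import manip
np.set_printoptions(precision=4,suppress=True)
m=manip.camera_model("side")
for n,uv,z in [("pail",(427,182),0),("barend",(378,203),.01),("bar/handle",(412,212),.01),("handle end",(437,219),.01),("lamp",(318,225),0),("brass",(258,298),.16),("hooktip",(308,312),.13),("foot L",(230,362),0),("foot R",(291,362),0)]:
    print(n,onz(m,uv,z))
s=manip.sense(); print(R.from_quat(s["tool_rot"]).as_matrix())
w=manip.camera_model("wrist"); print(R.from_quat(w["orientation"]).as_matrix(), w["origin"]-s["tcp_pos"])
print(R.from_quat(s["tool_rot"]).as_matrix().T@(w["origin"]-s["tcp_pos"]))
E
```

```text
pail [ 0.4467 -0.3312 -0.    ]
barend [ 0.5231 -0.1939  0.01  ]
bar/handle [ 0.4377 -0.2112  0.01  ]
handle end [ 0.376  -0.2225  0.01  ]
lamp [ 0.6214 -0.0646  0.    ]
brass [0.5684 0.2296 0.16  ]
hooktip [0.4848 0.1958 0.13  ]
foot L [0.5976 0.3199 0.    ]
foot R [0.4916 0.2572 0.    ]
[[-0.9557  0.2943 -0.0008]
 [ 0.2943  0.9557 -0.0015]
 [ 0.0003 -0.0017 -1.    ]]
[[ 0.2942 -0.9211 -0.255 ]
 [ 0.9557  0.283   0.0806]
 [-0.0021 -0.2674  0.9636]] [-0.0657  0.0198  0.1663]
[ 0.0687 -0.0007 -0.1662]
```

View pics/wrist0.png

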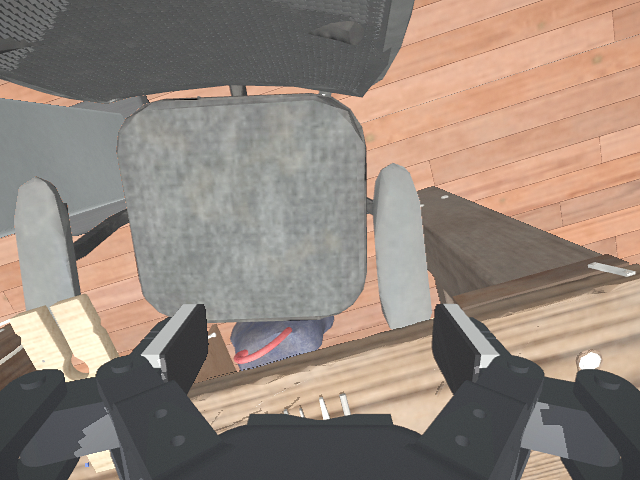

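Emit:
drive_tool:
  motion:
    - [[85,0,0,-3,0],[85,-3,-3,-4.1,-1],[85,-11.2,-12.1,-4.1,-4.9],[85,-11.2,-12.1,-4.1,-4.9],[85,-11.2,-12.1,-4.1,-4.9],[85,-11.2,-12.1,-4.1,-4.9],[85,-11.2,-12.1,-4.1,-4.9],[85,-11.2,-12.1,-4.1,-4.9],[85,-11.2,-12.1,-4.1,-4.9],[85,-11.2,-12.1,-4.1,-4.9]]

```text
t: 1.15
tcp_pos: [0.3721, 0.2052, 0.3245]
tool_rot: [-0.192, 0.981, 0.0, 0.0]
force: [0.6, 1.2, 0.7]
finger_gap: 0.994
gripper_force: 0.0
```

Emit:
drive_tool:
  motion:
    - [[85,-0.9,-1.8,0,0],[85,-0.9,-1.8,0,0],[85,-0.9,-1.8,0,0],[85,-0.9,-1.8,0,0]]

```text
t: 1.55
tcp_pos: [0.4161, 0.1676, 0.3238]
tool_rot: [-0.191, 0.981, 0.0, -0.001]
force: [-0.5, -0.1, 0.4]
finger_gap: 0.998
gripper_force: 0.0
```

Run:
```python
from h import *
from station import manip
shot("wrist","w1"); shot("scene","s1"); print(manip.sense()["tcp_pos"])
```

```text
[0.41575883 0.16819451 0.32397298]
```

View pics/w1.png

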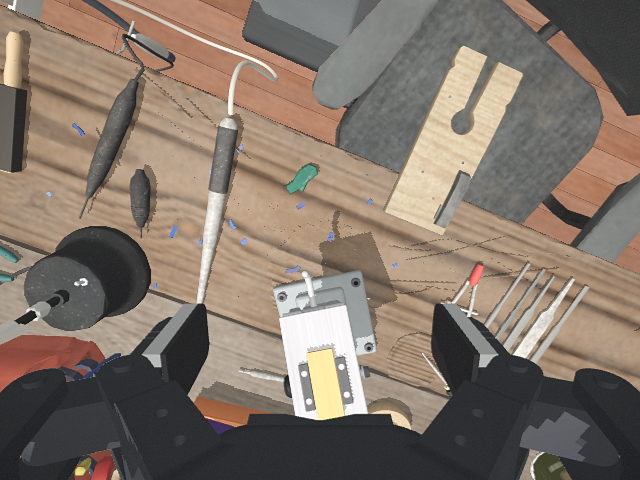

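The wrist view shows the stage from above: hook tip about (307,275), table corners near (280,312)/(350,303), yellow brass (305–345, 345–415) partly hidden by the gripper, the wax at (302,180) and the stick at the left edge.

Emit:
drive_tool:
  motion:
    - [[85,2.6,-5,0,0],[85,2.6,-5,0,0],[85,2.6,-5,0,0],[85,2.6,-5,0,0],[85,2.6,-5,0,0],[85,2.6,-5,0,0]]

```text
t: 2.25
tcp_pos: [0.4008, -0.0, 0.3243]
tool_rot: [-0.192, 0.981, 0.0, 0.0]
force: [-0.8, 0.1, -0.3]
finger_gap: 0.993
gripper_force: 0.0
```

Run:
```python
from h import *
shot("wrist","w2")
```

Emit:
drive_tool:
  motion:
    - [[85,3.7,-7.5,0,5],[85,3.7,-7.5,0,5],[85,3.7,-7.5,0,5],[85,3.7,-7.5,0,5],[85,3.7,-7.5,0,5],[85,3.7,-7.5,0,5],[85,3.7,-7.5,0,5],[85,3.7,-7.5,0,5],[85,3.7,-7.5,0,5],[85,3.7,-7.5,0,5]]

```text
t: 3.3
tcp_pos: [0.3833, -0.2497, 0.3244]
tool_rot: [0.154, 0.988, 0.0, 0.0]
force: [-0.5, -1.3, -0.2]
finger_gap: 0.995
gripper_force: 0.0
```

Run:
```python
from h import *
from station import manip
m,im3=shot("wrist","w3"); shot("scene","s3"); shot("side","d3")
print(manip.sense()["tcp_pos"],manip.sense()["tool_rot"])
im2=cv2.imread("pics/w2.png")
cv2.imwrite("pics/c23.png",np.hstack([cv2.resize(im2[:,:],(400,300)),cv2.resize(im3,(400,300))]))
```

```text
[ 0.38319829 -0.25064743  0.32446098] [ 1.54986706e-01  9.87916543e-01 -9.17683876e-05  1.29190114e-04]
```

View pics/c23.png

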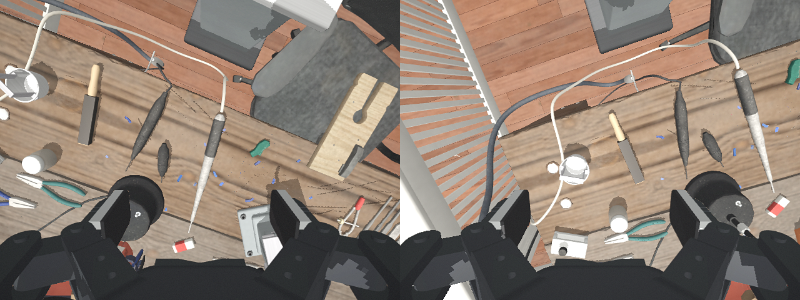

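```bash
cat >> h.py <<'E'
def panel(tag,x0,y0,w,size=(400,300),step=10):
    im=cv2.imread(f"pics/{tag}.png"); s=size[0]/w; hh=int(round(size[1]/s))
    im=cv2.copyMakeBorder(im,200,200,200,200,cv2.BORDER_CONSTANT)[y0+200:y0+200+hh,x0+200:x0+200+w]
    p=cv2.resize(im,size,interpolation=cv2.INTER_CUBIC)
    for k in range(x0-x0%step+step,x0+w,step):
        X=int((k+.5-x0)*s); cv2.line(p,(X,0),(X,6),(0,255,255),1)
        if k%(2*step)==0: cv2.putText(p,str(k),(X-8,16),0,.33,(0,255,255),1)
    for k in range(y0-y0%step+step,y0+hh,step):
        Y=int((k+.5-y0)*s); cv2.line(p,(0,Y),(6,Y),(0,255,255),1)
        if k%(2*step)==0: cv2.putText(p,str(k),(8,Y+4),0,.33,(0,255,255),1)
    return p
def sheet(out,ps): cv2.imwrite(f"pics/{out}.png",np.vstack([np.hstack(ps[i:i+2]) for i in range(0,len(ps),2)]))
E
python3 - <<'E'
from h import *
sheet("p6",[panel("w3",240,170,160),panel("w2",0,90,170),panel("d3",370,140,90),panel("s3",370,170,100)])
sheet("p7",[panel("w1",255,255,160),panel("d3",210,270,125),panel("s3",205,230,80),panel("w2",320,300,160)])
E
```

```text
(no output)
```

View pics/p6.png

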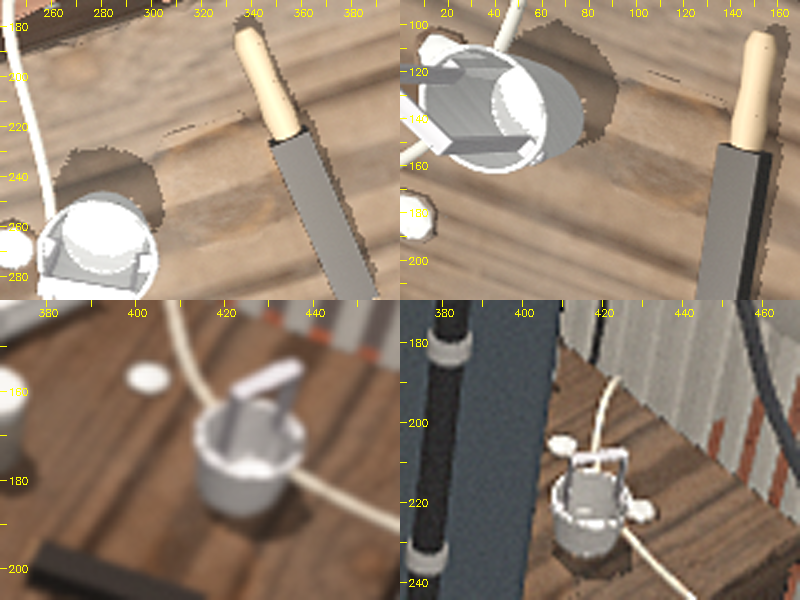

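View pics/p7.png

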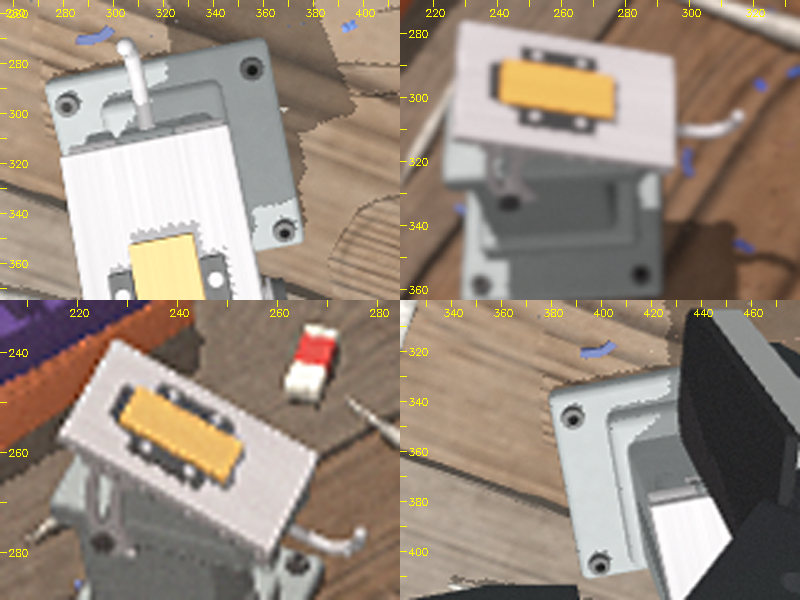

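Readings: hook tip w1 (305,273), d3 (315.6,306), s3 (277,277); table and brass corners read in three views; the pail's bail strap d3 (423.5,160.7)–(437.5,155.3), s3 (413,210)–(426.7,208); stick handle-end corners w3 (347.6,226),(362.8,220.4). Fit the stage and triangulate.

Run:
```python
from h import *
from scipy.optimize import least_squares
np.set_printoptions(precision=4,suppress=True)
w1,w2,w3,d3,s3=[load(t) for t in("w1","w2","w3","d3","s3")]
obs=[(w1,"LR",(279.8,317.4)),(w1,"LL",(345.8,303.8)),(w1,"bLR",(307,352.6)),(w1,"bLL",(332.2,348.2)),(w1,"hook",(304.5,274)),
(w1,"fR",(273.4,289)),(w1,"fL",(360.2,271)),(w1,"bkL",(375.8,351)),
(d3,"UR",(228.7,276.3)),(d3,"LR",(295.9,287.8)),(d3,"LL",(295,322.2)),(d3,"UL",(225.6,312.2)),
(d3,"bUR",(242.2,288.1)),(d3,"bLR",(277.2,294.1)),(d3,"bLL",(276.6,307.5)),(d3,"bUL",(240.6,303.4)),(d3,"hook",(315.6,305.9)),
(s3,"UR",(228,237.6)),(s3,"LR",(268.4,261)),(s3,"LL",(259.4,281)),(s3,"UL",(217,257)),
(s3,"bUR",(231,247.6)),(s3,"bLR",(253.6,257.4)),(s3,"bLL",(250,266.6)),(s3,"bUL",(228.4,255)),(s3,"hook",(277,277))]
def model(p):
    x,y,a,th,zl,c=p; u=np.array([np.cos(th),0,np.sin(th)]); n=np.array([-np.sin(th),0,np.cos(th)]); e=np.array([-.073,0,zl]); Y=np.array([0,1,0])
    Q={"LL":e+.035*Y,"LR":e-.035*Y,"UL":e+.126*u+.035*Y,"UR":e+.126*u-.035*Y,"hook":np.array([-.113,0,.130]),
     "fR":np.array([-.063,-.062,.006]),"fL":np.array([-.063,.062,.006]),"bkL":np.array([.063,.062,.006])}
    w=e+c*u+.005*n; Q["W"]=w
    for k,sx,sy in(("bLL",-1,1),("bLR",-1,-1),("bUL",1,1),("bUR",1,-1)): Q[k]=w+sx*.032*u+sy*.013*Y
    Q["seat"]=np.array([-.096,0,.111])
    r=R.from_euler("z",a); return {k:r.apply(v)+[x,y,0] for k,v in Q.items()}
def res(p):
    Q=model(p); return np.concatenate([proj(m,Q[k])-uv for m,k,uv in obs]+[[(p[4]-.137)/.003]])
f=least_squares(res,[.57,.23,.35,.35,.137,.063],loss="soft_l1")
r=res(f.x); print("x,y,yaw,th,zl,c",f.x,"yaw/th deg",np.degrees(f.x[2:4]))
for (m,k,uv),e in zip(obs,r[:-1].reshape(-1,2)): print(k,e.round(1),end="; ")
Q=model(f.x); print("\nW",Q["W"],"seat",Q["seat"],"hook",Q["hook"])
pickle.dump((f.x,Q),open("stage.pkl","wb"))
print("hook tri",tri(*[(m,uv) for m,k,uv in obs if k=="hook"]))
for a,b in(((423.5,160.7),(413,210)),((437.5,155.3),(426.7,208.2)),((423.5,160.7),(426.7,208.2)),((437.5,155.3),(413,210))): print("bail",tri((d3,a),(s3,b)))
print("stick c1",tri((w3,(347.6,226)),(w2,(135.1,152.5))),"c2",tri((w3,(362.8,220.4)),(w2,(151.7,153.7))),"hend",tri((w3,(338.8,182)),(w2,(153.8,104))))
print("rim",onz(w3,(255,272),.04),onz(w3,(303,272),.04))
sheet("p8",[panel("w3",230,230,120),panel("w3",330,210,160),panel("w2",80,140,160),panel("d3",360,170,90)])
```

```text
x,y,yaw,th,zl,c [0.5726 0.2394 0.5869 0.4599 0.135  0.0703] yaw/th deg [33.6282 26.3504]
LR [-0.3  0.4]; LL [0.5 1.4]; bLR [-0.8 -0.2]; bLL [-0.3 -0.5]; hook [ 0.2 -0.2]; fR [-1.9 -3.7]; fL [ 0.5 -2.9]; bkL [-0.1 -1.7]; UR [-0.   0.3]; LR [-1.7  0.7]; LL [-0.2  0.8]; UL [0.2 0.6]; bUR [-0.4  0.5]; bLR [-1.2  0.4]; bLL [-0.7  0. ]; bUL [ 0.5 -1.5]; hook [ 0.7 -0.4]; UR [-0.6 -0.2]; LR [-0.2  0.3]; LL [-1.3 -0.2]; UL [-0.9 -0.5]; bUR [ 1.3 -0.7]; bLR [-0.3  1.8]; bLL [-0.6 -0.2]; bUL [-0.2 -1. ]; hook [ 0.4 -1.1]; 
W [0.5625 0.2327 0.1707] seat [0.4927 0.1863 0.111 ] hook [0.4785 0.1768 0.13  ]
hook tri (array([0.4803, 0.1769, 0.1248]), np.float64(0.0009035997691901764))
bail (array([ 0.4648, -0.3081,  0.0878]), np.float64(0.0010024321204832826))
bail (array([ 0.4426, -0.3426,  0.0899]), np.float64(0.0003876153987299396))
bail (array([ 0.4867, -0.3967,  0.0115]), np.float64(0.007666288535428445))
bail (array([ 0.4252, -0.2618,  0.1569]), np.float64(0.007180712978473282))
stick c1 (array([ 0.4333, -0.2282,  0.016 ]), np.float64(0.002485700895285587)) c2 (array([ 0.4285, -0.2076,  0.0208]), np.float64(6.94555558919521e-05)) hend (array([ 0.3733, -0.2224,  0.0161]), np.float64(0.00018612020803498275))
rim [ 0.4464 -0.3566  0.04  ] [ 0.4649 -0.2988  0.04  ]
```

View pics/p8.png

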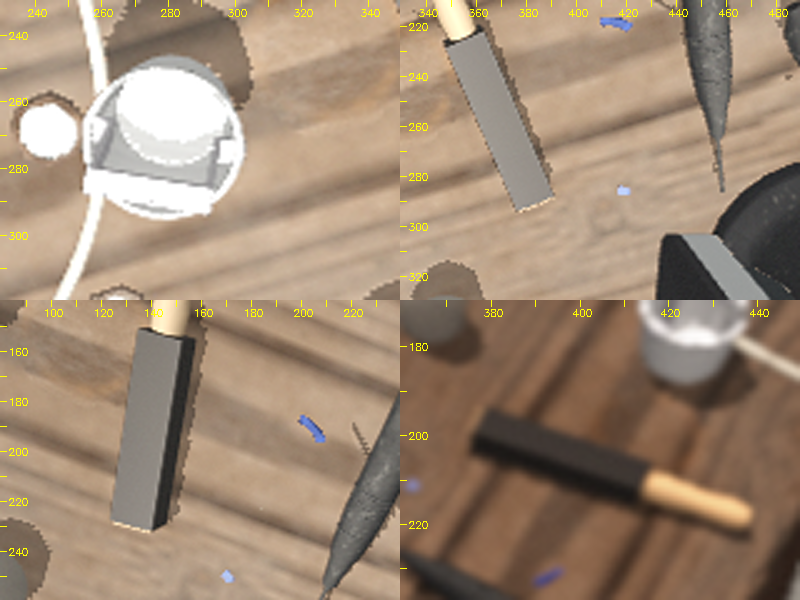

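Run:
```python
from h import *
np.set_printoptions(precision=4,suppress=True)
w2,w3=load("w2"),load("w3")
P=[tri((w3,a),(w2,b)) for a,b in(((348.4,228.8),(135.2,152.8)),((364,222),(153.2,156)),((376.8,292.8),(124.8,228)),((391.2,288),(140.8,231.2)))]
for p in P: print(p)
Z=[onz(w3,a,.018) for a in((348.4,228.8),(364,222),(376.8,292.8),(391.2,288))]
print("w3@18mm",Z)
n=(Z[0]+Z[1])/2; f=(Z[2]+Z[3])/2; print("near,far,ang,len",n,f,np.degrees(np.arctan2(*(f-n)[1::-1])),np.linalg.norm(f-n))
Z=[onz(w2,a,.018) for a in((135.2,152.8),(153.2,156),(124.8,228),(140.8,231.2))]
n=(Z[0]+Z[1])/2; f=(Z[2]+Z[3])/2; print("w2 near,far,ang,len",n,f,np.degrees(np.arctan2(*(f-n)[1::-1])),np.linalg.norm(f-n))
a,b=onz(w3,(255.8,284.6),.088),onz(w3,(293.9,290),.088); print("bail w3",a,b,(a+b)/2,np.degrees(np.arctan2(*(b-a)[1::-1])),np.linalg.norm(b-a))
w1=load("w1"); print("check strap z: tri d3,s3 above .088-.090")
```

```text
(array([ 0.4353, -0.2282,  0.0163]), np.float64(0.0007512387748704162))
(array([ 0.4315, -0.2066,  0.0175]), np.float64(0.0002490148262650802))
(array([ 0.5325, -0.2169,  0.0152]), np.float64(0.0007131358881448736))
(array([ 0.5297, -0.1966,  0.0165]), np.float64(0.0005648687084673403))
w3@18mm [array([ 0.4341, -0.2281,  0.018 ]), array([ 0.4316, -0.2066,  0.018 ]), array([ 0.5305, -0.2169,  0.018 ]), array([ 0.5297, -0.1967,  0.018 ])]
near,far,ang,len [ 0.4328 -0.2174  0.018 ] [ 0.5301 -0.2068  0.018 ] 6.188632819832968 0.09780101120947862
w2 near,far,ang,len [ 0.4334 -0.2169  0.018 ] [ 0.5303 -0.2059  0.018 ] 6.483951596366669 0.09754441715793971
bail w3 [ 0.4472 -0.3475  0.088 ] [ 0.4667 -0.3083  0.088 ] [ 0.457  -0.3279  0.088 ] 63.582010276873035 0.04380887845116622
check strap z: tri d3,s3 above .088-.090
```

Emit:
drive_tool:
  motion:
    - [[85,-3.1,-1.7,3,1.15],[85,-3.1,-1.7,3,1.15],[85,-3.1,-1.7,3,1.15],[85,-3.1,-1.7,3,1.15],[85,-3.1,-1.7,5,1.15],[85,-3.1,-1.7,6.5,1.15],[85,-3.1,-1.7,7.7,1.15],[85,-3.1,-1.7,8.5,1.15],[85,-3.1,-1.7,8.75,1.15],[85,-3.1,-1.7,8.75,1.15]]

```text
t: 4.45
tcp_pos: [0.4556, -0.3281, 0.0618]
tool_rot: [0.234, 0.972, 0.0, -0.001]
force: [0.1, -0.1, 0.8]
finger_gap: 0.994
gripper_force: 0.0
```

Run:
```python
from h import *
from station import manip
np.set_printoptions(precision=4,suppress=True)
shot("wrist","w4"); s=manip.sense(); print(s["tcp_pos"],s["tool_rot"],s["t"])
S0,D0=load("s3"),load("d3")
print("white lamp",tri((S0,(243,127)),(D0,(212,103))))
```

```text
[ 0.4563 -0.3289  0.0628] [ 0.2343  0.9722 -0.0004  0.0006] 4.5
white lamp (array([0.6893, 0.1109, 0.4573]), np.float64(0.0016062800838132368))
```

View pics/w4.png

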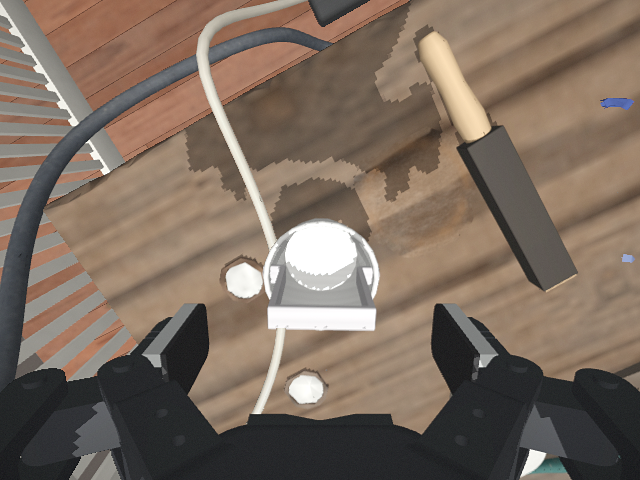

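The wrist view shows the bail strap (268–376, 307–331), level and centred between the open pads (centre column 322), so the grasp is aligned.

Run:
```python
from h import *
from station import manip
np.set_printoptions(precision=4,suppress=True)
m=load("w4"); s=manip.sense(); T=R.from_quat(s["tool_rot"]).as_matrix()
for uv in((268,331),(376,329),(269,309),(376,308)): print(T.T@(onz(m,uv,.088)-s["tcp_pos"]))
```

```text
[-0.0063 -0.0217 -0.0251]
[-0.0053  0.0226 -0.0252]
[ 0.0036 -0.021  -0.0252]
[ 0.004   0.0222 -0.0252]
```

Emit:
drive_tool:
  motion:
    - [[30,0,0,0,0],[30,0,0,0,0],[30,0,0,0,0],[30,0,0,0,0],[30,0,0,0,0],[30,0,0,0,0],[30,0,0,0,0],[30,0,0,0,0]]
  squeeze: 40

```text
t: 5.3
tcp_pos: [0.458, -0.3276, 0.0649]
tool_rot: [0.235, 0.972, 0.001, 0.002]
force: [2.0, 7.2, 16.2]
finger_gap: 0.351
gripper_force: 8.0
```

Run:
```python
from h import *
from station import manip
np.set_printoptions(precision=4,suppress=True)
m,im=shot("wrist","w5"); s=manip.sense(); print(s["tcp_pos"],s["tool_rot"],s["finger_gap"],s["gripper_force"],s["force"],s["ft_torque"])
for tag in("w4","w5"):
    g=cv2.cvtColor(cv2.imread(f"pics/{tag}.png"),cv2.COLOR_BGR2GRAY)
    print(tag)
    for y in range(215,400,6): print(y,"".join("#" if v<60 else "-" if v<130 else "." if v<190 else "o" if v<225 else "@" for v in g[y,200:450:3]))
```

```text
[ 0.4579 -0.3276  0.0648] [0.2352 0.972  0.0007 0.0022] 0.35369118095277985 7.997546826372854 [ 3.1728  7.2658 16.1076] [ 1.3671 -0.6075  0.0298]
w4
215 --...----...........@@o.--------------------------------........--------------------
221 ....................o@@o------------....oo...-..--------....------------------------
227 ...................--@@@.-------o@@@@@@@@@@@@@@@@.-------...------------------------
233 .............---------@@o----o@.@@@@@@@@@@@@@@@@@@@@.--------.-------------------...
239 .........-----------..o@@..o..@@@@@@@@@@@@@@@@@@@@o..o@-----------.....-------......
245 ...-----------.........@@@o..@@@@@@@@@@@@@@@@@@@@@@@...@o---------.----.-...........
251 ---------...............@....@@@@@@@@@@@@@@@@@@@@@@@o...@o-----------...............
257 ------......----.-.....@o....@@@@@@@@@@@@@@@@@@@@@@@.....@@-----....................
263 -........--.--o@-----.@@.....o@@@@@@@@@@@@@@@@@@@@@o......@o........................
269 .......---@@@@@@@@@..o@.@@@.-.ooo@@@@@@@@@@@@@@ooooo...@@@@@........................
275 .......--@@@@@@@@@@@@o@.@@..-..@ooooooooooooooooo@@..-.@@
[... 3869 characters left out ...]
################-###----......................-###-######################-..#
359 ###########################-..............--..........###-##########################
365 ##########################-.....--..---...............##############################
371 #######################-##...--.@@@@@@o...............-#############################
377 -#-#######################....@@@@@@@@@@.-.............##-###################-----##
383 ---####################----...@@@@@@@@@@o..............--#####################------
389 ---###################---.....o@@@@@@@@@.......-........-.-###################------
395 --#########--#########.........-o@@@@o.....................#########-##########-----
```

```bash
python3 - <<'E'
from h import *
np.set_printoptions(precision=1,suppress=True)
m=load("w5"); p0=np.array([.4579,-.3276,.0648]); T=R.from_quat([0.2352,0.972,0.0007,0.0022]).as_matrix()
for x,y,z in [(s*.011,q*h,z) for h in(.015,.022) for z in(-.002,-.02,-.04) for s in(1,-1) for q in(-1,1)]: print((x,y,z),proj(m,p0+T@[x,y,z]),end=" | ")
print()
g=cv2.cvtColor(cv2.imread("pics/w5.png"),cv2.COLOR_BGR2GRAY)
for uv in((284,323),(356,323),(284,304),(356,304)):
    for z in (.085,.088,): 
        o,d=ray(m,uv); P=o+d*(z-o[2])/d[2]; print(uv,z,(T.T@(P-p0)*1000))
E
python3 - <<'E'
import sys; sys.path.insert(0,'.')
from h import *
sheet("/../p9",[panel("w5",200,200,240,(800,600),20)]) if 0 else cv2.imwrite("pics/p9.png",panel("w5",180,200,270,(800,600),20))
E
```

```text
(0.011, -0.015, -0.002) [288.9 269.4] | (0.011, 0.015, -0.002) [354.1 269.4] | (-0.011, -0.015, -0.002) [289.9 313.1] | (-0.011, 0.015, -0.002) [353.  313.2] | (0.011, -0.015, -0.02) [285.4 283.8] | (0.011, 0.015, -0.02) [357.9 283.8] | (-0.011, -0.015, -0.02) [286.7 331.7] | (-0.011, 0.015, -0.02) [356.5 331.7] | (0.011, -0.015, -0.04) [280.6 304. ] | (0.011, 0.015, -0.04) [363.3 304.1] | (-0.011, -0.015, -0.04) [282.2 357.6] | (-0.011, 0.015, -0.04) [361.5 357.6] | (0.011, -0.022, -0.002) [273.6 269.4] | (0.011, 0.022, -0.002) [369.3 269.4] | (-0.011, -0.022, -0.002) [275.1 313.1] | (-0.011, 0.022, -0.002) [367.7 313.2] | (0.011, -0.022, -0.02) [268.5 283.8] | (0.011, 0.022, -0.02) [374.8 283.8] | (-0.011, -0.022, -0.02) [270.4 331.7] | (-0.011, 0.022, -0.02) [372.8 331.7] | (0.011, -0.022, -0.04) [261.3 304. ] | (0.011, 0.022, -0.04) [382.6 304.1] | (-0.011, -0.022, -0.04) [263.7 357.6] | (-0.011, 0.022, -0.04) [380.  357.6] | 
(284, 323) 0.085 [ -6.8 -16.  -20.2]
(284, 323) 0.088 [ -5.2 -15.7 -23.2]
(356, 323) 0.085 [ -6.8  14.7 -20.1]
(356, 323) 0.088 [ -5.3  14.3 -23.1]
(284, 304) 0.085 [  2.  -15.8 -20.2]
(284, 304) 0.088 [  3.4 -15.5 -23.3]
(356, 304) 0.085 [  2.   14.4 -20.2]
(356, 304) 0.088 [  3.4  14.1 -23.2]
```

View pics/p9.png

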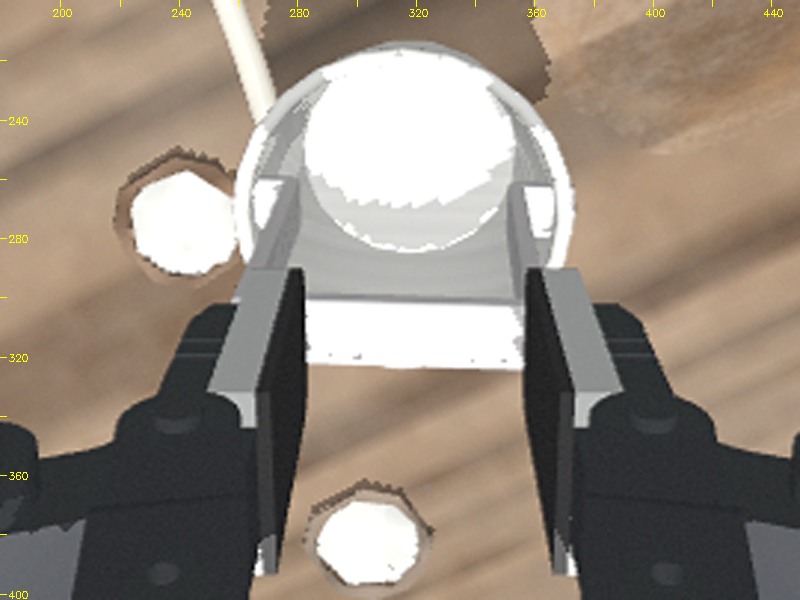

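The picture shows the pad tips (282,290) and (358,290) 30 mm apart, standing over the strap instead of beside the legs. So the real tips sit well behind the TCP, and I'll measure that offset from the pictures. I've now used my 10 views.

Run:
```python
from h import *
from scipy.optimize import least_squares
from station import manip
np.set_printoptions(precision=4,suppress=True)
T=None
def cam(p0,q,m): 
    M=R.from_quat(q).as_matrix(); return lambda P: proj(m,p0+M@P)
c4=cam(np.array([.4563,-.3289,.0628]),[.2343,.9722,-.0004,.0006],load("w4"))
c5=cam(np.array([.4579,-.3276,.0648]),[.2352,.972,.0007,.0022],load("w5"))
for n,c,l,r,h in(("w4",c4,(206,306),(434,306),.0427),("w5",c5,(282,290),(358,290),.015)):
    f=least_squares(lambda p: np.r_[c(np.array([p[0],-h+p[2],p[1]]))-l, c(np.array([p[0],h+p[2],p[1]]))-r],[.011,-.02,0]); print(n,"x,z,yoff",f.x,abs(f.fun).max())
for z in(-.073,-.1): print("body edge",[c4(np.array([x,0,z])) for x in(.038,.0425)])
print(manip.camera_model("wrist")["origin"]-manip.sense()["tcp_pos"])
```

```text
w4 x,z,yoff [ 0.0094 -0.035  -0.0004] 0.019453636568698585
w5 x,z,yoff [ 0.0113 -0.0274 -0.0007] 0.014887636293337891
body edge [array([321.8504, 265.9954]), array([321.8779, 249.2085])]
body edge [array([322.7163, 311.8054]), array([322.7688, 289.5641])]
[-0.0621  0.0306  0.166 ]
```

Emit:
drive_tool:
  motion:
    - [[85,0,0,-0.3,0],[85,0,0,-0.3,0],[85,0,0,-0.3,0],[85,0,0,-0.3,0],[85,0,0,-0.3,0],[85,0,0,0,0],[85,0,0,0.4,0],[85,0,0,0.8,0],[85,0,0,0.85,0],[85,0,0,0.85,0]]

```text
t: 6.35
tcp_pos: [0.4553, -0.328, 0.0351]
tool_rot: [0.234, 0.972, 0.001, -0.001]
force: [-0.4, 0.6, -0.0]
finger_gap: 0.993
gripper_force: 0.0
```

Run:
```python
from h import *
from station import manip
m,im=shot("wrist","w6"); s=manip.sense(); print(s["tcp_pos"],s["tool_rot"],s["finger_gap"],s["force"])
g=cv2.cvtColor(im,cv2.COLOR_BGR2GRAY); 
for y in range(215,360,6): print(y,"".join("#" if v<60 else "-" if v<130 else "." if v<190 else "o" if v<225 else "@" for v in g[y,200:450:3]))
```

```text
[ 0.45563101 -0.3283944   0.03573371] [ 2.34450976e-01  9.72127819e-01  2.67626018e-04 -4.14224506e-04] 0.995847544194035 [-0.19209515 -1.0000126  -0.25502962]
215 .....-----------@@o....----------------------------------........-------------------
221 -------------....@@o...-----------------------------------.......----.--------------
227 --------..--.....o@@o.-------------------------------------......-------------------
233 .................-o@o.------------.....-........----------....----------------------
239 .............------@@o.---------.@@o.@@.@@.@@@@@@.----------------------------------
245 ........-----------o@@o-----o@@@@@@@@@@@@@@@@@@@@o@@@o------------------------------
251 ..------------------o@o.-.o..@@@@@@@@@@@@@@@@@@@@@@@....----------------------------
257 ---------------.....-o@...--@@@@@@@@@@@@@@@@@@@@@@@@@o-..@-----------------------...
263 ---------............ooo.-..@@@@@@@@@@@@@@@@@@@@@@@@@@...@@o----------------.....-..
269 -----.....--.........@@.--.@@@@@@@@@@@@@@@@@@@@@@@@@@@..-..@o----------.......-..-..
275 ---....----------...@@......@@@@@@@@@@@@@@@@@@
[... 584 characters left out ...]
-------------@@----.............................-----@o...-------------######
323 ###-----------------------..............................----------------------######
329 ###----------------------...............................------------------....######
335 ###----------------------@.............................o@------------........-######
341 ###----------------.oooooooooo............................------.............-######
347 ###----------------.@@@@@@@@@@@@@@@@@@@@@@@@@@@@@@@@@@@@@@@@@@@...........---#######
353 ###-------------....@@@@@@@@@@@@@@@@@@@@@@@@@@@@@@@@@@@@@@@@@@@........------.######
359 ##----------.......-@@@@@@@@@@@@@@@@@@@@@@@@@@@@@@@@@@@@@@@@@@...------.......-#####
```

Emit:
drive_tool:
  motion:
    - [[35,0,0,0,0],[35,0,0,0,0],[35,0,0,0,0],[35,0,0,0,0],[35,0,0,0,0],[35,0,0,0,0],[35,0,0,0,0]]
  squeeze: 40

```text
t: 7.1
tcp_pos: [0.4561, -0.3287, 0.0369]
tool_rot: [0.234, 0.972, -0.0, 0.0]
force: [0.1, 1.0, 5.8]
finger_gap: 0.506
gripper_force: 40.8
```

Emit:
drive_tool:
  motion:
    - [[35,0,0,-0.7,0],[35,0,0,-1.8,0],[35,0.1,0.1,-3,0],[35,0.9,1.1,-4,-0.2],[35,1.8,2.3,-4.1,-0.6],[35,2.7,3.5,-4.1,-1.1],[35,3.6,4.7,-4.1,-1.7],[35,4.5,5.9,-4.1,-2.3],[35,5.2,6.8,-4.1,-2.9],[35,5.6,7.56,-4.1,-3.4]]

```text
t: 8.1
tcp_pos: [0.4073, -0.0476, 0.1589]
tool_rot: [-0.003, 1.0, 0.001, -0.001]
force: [-0.1, 0.6, -1.7]
finger_gap: 0.505
gripper_force: 41.1
```

Emit:
drive_tool:
  motion:
    - [[35,-0.15,0.8,0,-0.5],[35,-0.35,1.9,0,-1.1],[35,-0.55,3.0,0,-1.7],[35,-0.75,4.1,0,-2.3],[35,-0.95,5.2,0,-2.9],[35,-1.15,6.2,0.3,-3.6],[35,-1.24,6.86,1.0,-4.19],[35,-1.24,6.86,1.8,-4.19],[35,-1.24,6.86,2.32,-4.19],[35,-1.24,6.86,2.32,-4.19]]

```text
t: 9.1
tcp_pos: [0.4444, 0.1557, 0.0876]
tool_rot: [-0.289, 0.957, 0.0, -0.003]
force: [-0.6, -0.0, -1.3]
finger_gap: 0.507
gripper_force: 41.1
```

Run:
```python
from h import *
from station import manip
np.set_printoptions(precision=4,suppress=True)
s=manip.sense(); m,im=shot("wrist","w7"); shot("side","d7"); shot("scene","s7")
T=R.from_quat(s["tool_rot"]).as_matrix(); print(s["tcp_pos"],s["tool_rot"],np.degrees(np.arctan2(T[1,0],T[0,0])))
_,Q=pickle.load(open("stage.pkl","rb"))
for tag in("w7","d7"):
    mm=load(tag); print(tag,"seat",proj(mm,Q["seat"]),"hook",proj(mm,Q["hook"]),"bailtop",proj(mm,s["tcp_pos"]+[0,0,.0485]))
g=cv2.cvtColor(im,cv2.COLOR_BGR2GRAY)
for y in range(200,420,6): print(y,"".join("#" if v<60 else "-" if v<130 else "." if v<190 else "o" if v<225 else "@" for v in g[y,200:450:3]))
```

```text
[0.4444 0.1557 0.0876] [-0.2893  0.9572  0.0005 -0.0028] -146.364176846021
w7 seat [316.6382 428.3572] hook [316.3248 427.5407] bailtop [319.5249 343.9312]
d7 seat [307.3906 310.3939] hook [316.2586 305.5312] bailtop [338.0003 303.6478]
200 ...............................---......--------------------------------------------
206 ..................................----------------------------.---------------------
212 ......................................----------------------------------------------
218 ......................................------------------------------------..........
224 ......................................---.-----------------------------.............
230 ................................................----------------------..............
236 ...............................ooooooo...o.ooooooo.-----------------................
242 ............................ooooooooooooooooooooo.ooo.-------------.................
248 -........................ooo.oooooooooooooooooo@@@@@oooo--------....................
254 ---....................ooo..ooooooooooooooo@@@@@@@@@@@..oo
[... 1729 characters left out ...]
#############ooooooooooooooooooooooo..................#######################
380 ################-##ooooooooooooooooooooooo...................##-####################
386 ###################.oooooooo.o..............................--######################
392 ######--##########.oooooo-----------------------------......--###########--#########
398 ######-##########ooooooo..............................-.........#########--#########
404 #################ooooooo.ooooooooooo..................-........-####################
410 ##################oooooo.ooooooo....-----.............-........#####################
416 #################################-..--.--......-####################################
```

Emit:
drive_tool:
  motion:
    - [[35,-0.1,0,-0.05,0],[35,-0.4,0,-0.05,0],[35,-0.7,0,-0.05,0],[35,-1.0,0,-0.05,0],[35,-1.3,0,-0.05,0],[35,-1.6,0,-0.05,0],[35,-1.8,0,-0.05,0],[35,-1.8,0,-0.05,0],[35,-1.8,0,-0.05,0]]

```text
t: 10.15
tcp_pos: [0.4911, 0.1856, 0.091]
tool_rot: [-0.289, 0.957, 0.0, -0.0]
force: [0.5, -0.3, -1.6]
finger_gap: 0.504
gripper_force: 41.2
```

Run:
```python
from h import *
from station import manip
np.set_printoptions(precision=4,suppress=True)
s=manip.sense(); m,im=shot("wrist","w8"); 
_,Q=pickle.load(open("stage.pkl","rb"))
T=R.from_quat(s["tool_rot"]).as_matrix(); print(s["tcp_pos"],s["force"],"seat in tool",T.T@(Q["seat"]-s["tcp_pos"]))
print("seat",proj(m,Q["seat"]),"hook",proj(m,Q["hook"]),"bailtop",proj(m,s["tcp_pos"]+[0,0,.0485]))
g=cv2.cvtColor(im,cv2.COLOR_BGR2GRAY)
for y in range(230,420,5): print(y,"".join("#" if v<60 else "-" if v<130 else "." if v<190 else "o" if v<225 else "@" for v in g[y,230:410:2]))
```

```text
[0.4911 0.1856 0.091 ] [ 0.4923 -0.3032 -1.583 ] seat in tool [-0.0016 -0.0003 -0.02  ]
seat [318.504  312.8286] hook [318.3428 292.998 ] bailtop [319.2652 344.4789]
230 ..--................--------.-...............oo..........----------------------------.----
235 .......................--------..ooooooooooooooooooooo@ooo...-----------------------------
240 ............................oooooo.ooooooooooooooooooooo..oooooo--------------------------
245 ....--...................oooo.oooo@@oooooooooooooooooooooooooo.oooo-----------------------
250 ........--............oooo..oooooooooooooooooooooooooo@@@oooooooo.oooo--------------------
255 ............---.....ooo....ooooooooooooooooooooooo@@@@@@@@ooooooooo..ooo------------------
260 ..................ooo.....ooooooooooooo@@@@@@@@@@@@@@@@@@@ooooooo@ooo..ooo----------------
265 ................ooo.......oooooooo@@@@@@@@@@@@@@@@@@@@@@@@ooooo@@@@ooo...oo.--------------
270 ...............ooo........oooooooo@@@@@@@@@@@@@@@@@@@@@@@@oooooo@@oooo....oo.-------------
275 -..........---@oo.........o@oooooo@@@@@ooooooooooooooooooooooooooooooo.....
[... 1975 characters left out ...]
----------------------###-#########
385 #############...............-..............................-..................###-########
390 ############..................................................................-###########
395 ############--------------..--.-----..-----------------------------------------###########
400 ##########oooooooooooooooooooooo@@@oo@@@@@@@@@@@@@@@@@@@@@@@@@o@@@@@@@@@@@@@@@@@-#########
405 ###########@@@@@@@@@@@@@@@@@@@@@@@@@@@@@@@@@@@@@@@@@@@@@@@@@@@@@@@@@@@@@@@@@@@@@##########
410 ###########@@@@@@@@@@@@@@@@@@@@@@@@@@@@@@@@@@@@@@@@@@@@@@@@@@@@@@@@@@@@@@@@@@@@.##########
415 ###############################-@@@@@@@@@@@@@@@@@@@@@@@@@@.-##############################
```

Emit:
drive_tool:
  motion:
    - [[35,-0.02,0,0.2,0],[35,-0.02,0,0.4,0],[35,-0.02,0,0.6,0],[35,-0.02,0,0.75,0],[35,-0.02,0,0.85,0],[35,-0.02,0,0.92,0],[35,-0.02,0,0.92,0]]

```text
t: 10.9
tcp_pos: [0.493, 0.1863, 0.0644]
tool_rot: [-0.289, 0.957, -0.0, 0.001]
force: [-0.5, 0.4, 4.3]
finger_gap: 0.504
gripper_force: 41.8
```

Emit:
drive_tool:
  motion:
    - [[60,0,0,0,0],[70,0,0,0,0],[80,0,0,0,0],[80,0,0,0,0],[80,0,0,0,0],[80,0,0,0,0],[80,0,0,0,0]]

```text
t: 11.6
tcp_pos: [0.492, 0.1859, 0.0635]
tool_rot: [-0.289, 0.957, 0.0, -0.0]
force: [0.3, 0.1, 0.2]
finger_gap: 0.934
gripper_force: 0.0
```

Run:
```python
from h import *
from station import manip
np.set_printoptions(precision=4,suppress=True)
s=manip.sense(); m,im=shot("wrist","w9"); print(s["tcp_pos"],s["finger_gap"],s["force"])
_,Q=pickle.load(open("stage.pkl","rb")); print("seat",proj(m,Q["seat"]))
g=cv2.cvtColor(im,cv2.COLOR_BGR2GRAY)
for y in range(230,420,6): print(y,"".join("#" if v<60 else "-" if v<130 else "." if v<190 else "o" if v<225 else "@" for v in g[y,230:410:2]))
```

```text
[0.492  0.1859 0.0635] 0.9337433412842094 [0.3238 0.0518 0.1803]
seat [318.9343 344.898 ]
230 ..........------------.............ooooooooooooooooooo.......-----.....------------------.
236 ...............----------...oooooooooooooooooooooooooo.ooooooo..---..---------------------
242 ...................----.oooo.oooooooooooooooooooooooooooooooo.oooo.-----------------------
248 ....................oooo..ooooooooooooooooooooooooooo@@@@@@@@@@@o.oooo--------------------
254 ..................ooo....ooooooooooooooooooo@o@@@@@@@@@@@@@@@@@@@o...ooo.-----------------
260 ...---.........oooo......oooooooo@@@oo@@@@@@@@@@@@@@@o@@@@@@@@@@@@.....ooo.---------------
266 .........-...-ooo........ooooooooo@@@@@@@@@@@@@oooooooooooooooooo........ooo--------------
272 .............ooo..........@ooooooooo@@@@@@@@@@@ooooooooooooooooo..........ooo-------------
278 ............ooo.............oooooooooo@@@@@@@@ooooooooooooooooo............ooo------------
284 ............oo..o.oo..........@@oooooooo@@@@@@@@oooooooooooo...............ooo.-----------
290 .........--.oo..o......--........@@@oooooooo@@oooooooooo
[... 1329 characters left out ...]
-----------........................
380 ooooooooooooooooooo.oo@.---------------.o@@@@@oo.------------------.......................
386 ooooooooooooooooooo.ooo----------------..@@@@o...-------------------..-...................
392 oooooooooooooooooooooo.----------------....oo....-------------------..-...................
398 ooooooooooooooooooooo.-----------------....oo....--------------------.....................
404 .oooooooooooooooooooo------------------....oo....--------------------.-...................
410 -ooooooo.------------------------------....oo....--------------------------------.........
416 -oooooo---########################-....................--########################--.......
```

The hook rod at column 317 passes under the strap, and the force fell to zero on release, so the pail hangs. I'm raising the tool straight up and moving off towards the stick.

Emit:
drive_tool:
  motion:
    - [[80,0,0,-0.3,0],[80,0,0,-0.9,0],[80,0,0,-2,0],[80,0,0,-3.5,0],[80,0,0,-5,0],[80,0.5,-0.3,-6,1],[80,2,-1.4,-6,2],[80,3.5,-2.4,-6,3],[80,5,-3.4,-6,4],[80,6.07,-4.2,-6,5]]

```text
t: 12.65
tcp_pos: [0.4103, -0.0172, 0.2444]
tool_rot: [0.058, 0.998, -0.0, 0.001]
force: [0.5, -1.2, -0.1]
finger_gap: 0.936
gripper_force: 0.0
```

Run:
```python
from h import *
from station import manip
np.set_printoptions(precision=4,suppress=True)
s=manip.sense(); shot("side","d10"); shot("scene","s10"); print(s["tcp_pos"],s["tool_rot"])
_,Q=pickle.load(open("stage.pkl","rb")); 
for tag,n in(("d10","side"),("s10","scene")):
    m=load(tag); c=proj(m,Q["seat"]); print(tag,"seat",c,"base expected",proj(m,Q["seat"]-[0,0,.085]),"tip",proj(m,Q["hook"]))
    g=cv2.cvtColor(cv2.imread(f"pics/{tag}.png"),cv2.COLOR_BGR2GRAY); x0,y0=int(c[0])-35,int(c[1])-20
    for y in range(y0,y0+75,2): print(y,"".join("#" if v<60 else "-" if v<110 else "." if v<150 else "o" if v<195 else "@" for v in g[y,x0:x0+70]))
```

```text
[ 0.4103 -0.0172  0.2444] [ 0.0581  0.9983 -0.0003  0.0007]
d10 seat [307.3906 310.3939] base expected [308.6328 328.2821] tip [316.2586 305.5312]
290 o@@@@@@@@@@@@@@@@@@@@@@o......----------.-----...-------....----------
292 @@@@@@@@@@@@@@@@@@@@@@@o.....----------.----....-------...----------..
294 @@@@@@@@@@@@@@@@@@@@@@@o....--------...---...--------...----------....
296 @@@oooo@@@@@@@@@@@@@@@@o..--------....--------------...---------......
298 @@@oooo@@@@@@@@@@@@@@@@o..-----.........---------.....---------.......
300 @@@ooo@@@@@@@@@@@@@@@@@o..----.@@@@@@..--------.....----------........
302 @@@oooo@@@@@@@@@@@@@@@@o.----..@@@@@@o.-------.....--------....--.....
304 @@@oooo@@@@@@@@@@@@@@@@o.---...@@@@@@o.--..o.....---------............
306 .oooooo@@@@@@@@@@@@@@@@o.--....o@@@@@@o@@oo@oo..----------............
308 oooooo@@@@@@@@@@@@@@@@@o.-...o@@@@@@@@oooo.oo@@o.------...............
310 @@@@@@@@@@@@@@@@@@@@@@@o...o@@@@@@@@@@@oo...oo@@@o.--.................
312 @@@@@@@@@@@@@@@@@@@@@@@ooooooooo@@@@@@oo..oo..oo@@@o..................
314 @@@@@@@@@@@@@@@@@@@@@@@@@oo....o@@@@@@ooooooo...o
[... 4133 characters left out ...]
-------....---------.##-.
316 ----------------------------------------------------..--------.....--.
318 ----------------------------------------------------------....-...----
320 -------###-------------------------..-----------#------.........---.--
322 ----##-#--------------------------...------.--------........----.....-
324 -###-----------------------------....-.----------.........---.........
326 ----......-----------------------..-----------.........---.........-..
328 .-..........................---#.---------.........----.............--
330 .........--...................---------.........----............--....
332 ...................-......----------.........---.......-.....--.......
```

The side and scene views agree: the pail hangs with its base near (308,330) in the side view, with its shadow apart from it. Next I turn and move over to the stick.

Emit:
drive_tool:
  motion:
    - [[40,-0.2,-0.9,0,1],[40,-0.6,-1.8,0,2],[40,-1,-2.9,0,3],[40,-1.4,-4,0,4],[40,-1.8,-5.1,0,5],[40,-2.2,-6.2,0,6],[40,-2.5,-7,0,7],[40,-2.8,-7.8,0,8],[40,-2.94,-8.2,0,9],[40,-2.94,-8.2,0,10]]

```text
t: 13.75
tcp_pos: [0.473, -0.2718, 0.2439]
tool_rot: [0.687, 0.727, 0.0, 0.001]
force: [-0.0, -0.2, -0.3]
finger_gap: 0.472
gripper_force: 0.0
```

Emit:
drive_tool:
  motion:
    - [[22,0,0,0.5,1],[22,0,0,1.5,2],[22,0,0,2.5,3],[22,0,0,3.5,4],[22,0,0,4.5,5],[22,0,0,5.5,6],[22,0,0,6.15,7],[22,0,0,6.15,8],[22,0,0,6.15,9],[22,0,0,6.15,10]]

```text
t: 14.75
tcp_pos: [0.4725, -0.2696, 0.0591]
tool_rot: [0.993, 0.116, 0.0, -0.0]
force: [-0.1, -0.1, 0.7]
finger_gap: 0.26
gripper_force: 0.0
```

Emit:
drive_tool:
  motion:
    - [[50,0.6,-0.9,0,0.44],[50,1.23,-1.74,0,0.88],[50,1.23,-1.74,0,0.88],[50,1.23,-1.74,0.5,0.88],[50,1.23,-1.74,1,0.88],[50,1.23,-1.74,1.3,0.88],[50,1.23,-1.74,1.3,0.88],[50,1.23,-1.74,1.3,0.88]]

```text
t: 15.55
tcp_pos: [0.4956, -0.2111, 0.0202]
tool_rot: [0.998, 0.057, 0.0, 0.0]
force: [0.2, -0.8, -0.2]
finger_gap: 0.587
gripper_force: 0.0
```

Run:
```python
from h import *
from station import manip
np.set_printoptions(precision=4,suppress=True)
s=manip.sense(); m,im=shot("wrist","w11"); T=R.from_quat(s["tool_rot"]).as_matrix()
print(s["tcp_pos"],np.degrees(np.arctan2(T[1,0],T[0,0])),s["force"])
c=np.array([.4815,-.2119,.018]); u=np.array([.9939,.1097,0]); v=np.array([-.1097,.9939,0])
for a,b in((.05,.011),(.05,-.011),(0,.011),(0,-.011),(-.05,.011)): print((a,b),proj(m,c+a*u+b*v))
g=cv2.cvtColor(im,cv2.COLOR_BGR2GRAY)
for y in range(120,420,8): print(y,"".join("#" if v<50 else "+" if v<85 else "-" if v<120 else "." if v<180 else "@" for v in g[y,200:450:3]))
```

```text
[ 0.4956 -0.2111  0.0202] 6.577167142018808 [ 0.1697 -0.8123 -0.2441]
(0.05, 0.011) [293.1721 210.1969]
(0.05, -0.011) [341.8936 210.4351]
(0, 0.011) [294.5946 311.5691]
(0, -0.011) [339.7556 311.7712]
(-0.05, 0.011) [295.8233 399.1324]
120 ..........................................................................----------
128 ..........................................................................----------
136 .........................................................................-----------
144 ...........................................................................---------
152 ............................................................................--------
160 ................................................................................----
168 ........@...........................................................................
176 ....................................................................................
184 ....................................................................................
192 ..........................................................
[... 1818 characters left out ...]
+++##+#####---------------++++++++++++++---------------.#####+##+#+++++++++++
368 ############+####----------------++++++++++++++---------------..###++##########+++++
376 +++++++++++++###-----------------++++++++++++++----.-----------.+##+++++++++++++####
384 ++++++++++++++#++++++++++++++++++++++++++++++++.........------...##+++++++++++++++++
392 ++++++++++++++#++++++++++++++++++++++++++++++++---..-...-....-----#+++++++++++++++++
400 +++-++++++####+--------------------........@@----++++-------------++++++++++++++++++
408 ++++++++++#####--------------------......@@@@.....................++++++++++++++++++
416 ################+################+-.....@@@@@..-################.+++++++++++++++++++
```

Emit:
drive_tool:
  motion:
    - [[50,0,0,0.4,0],[50,0,0,0.8,0],[50,0,0,1.1,0],[50,0,0,1.22,0],[50,0,0,1.22,0],[50,0,0,1.22,0]]

```text
t: 16.2
tcp_pos: [0.4953, -0.2109, -0.0167]
tool_rot: [0.998, 0.057, -0.0, -0.0]
force: [0.5, -0.7, 0.4]
finger_gap: 0.585
gripper_force: 0.0
```

Emit:
drive_tool:
  motion:
    - [[12,0,0,0,0],[12,0,0,0,0],[12,0,0,0,0],[12,0,0,0,0],[12,0,0,0,0],[12,0,0,0,0],[12,0,0,0,0]]
  squeeze: 30

```text
t: 16.9
tcp_pos: [0.4957, -0.2111, -0.016]
tool_rot: [0.998, 0.057, 0.0, 0.0]
force: [-0.4, -0.2, 5.7]
finger_gap: 0.246
gripper_force: 30.4
```

Emit:
drive_tool:
  motion:
    - [[12,0,0,-0.4,0],[12,0,0,-1.2,0],[12,0,0,-2.4,0],[12,-0.2,-0.3,-3.6,0],[12,-0.5,-1,-4.8,-0.5],[12,-0.8,-1.9,-6,-1.2],[12,-1.2,-2.9,-7,-2],[12,-1.6,-3.9,-7.2,-2.9],[12,-1.9,-4.9,-7.2,-3.8],[12,-2.2,-5.66,-7.2,-4.7]]

```text
t: 17.9
tcp_pos: [0.4088, -0.048, 0.2002]
tool_rot: [0.926, 0.379, 0.0, -0.0]
force: [-0.2, 0.7, -1.1]
finger_gap: 0.246
gripper_force: 29.7
```

Emit:
drive_tool:
  motion:
    - [[12,0.5,-0.2,-0.3,-1],[12,1,-0.5,-0.6,-2],[12,1.5,-0.8,-1,-3],[12,2,-1,-1,-4],[12,2.5,-1.3,-1,-5],[12,3,-1.6,-1,-6],[12,3.5,-1.8,-1,-7],[12,4,-2,-1,-8],[12,4.4,-2.2,-1,-9],[12,4.7,-2.4,-1,-10]]

```text
t: 18.9
tcp_pos: [0.461, 0.1009, 0.2296]
tool_rot: [0.465, 0.885, -0.0, -0.0]
force: [-0.4, 0.4, -1.1]
finger_gap: 0.248
gripper_force: 29.7
```

Emit:
drive_tool:
  motion:
    - [[12,0.2,0.4,0,-1],[12,0.4,0.9,0,-2],[12,0.6,1.4,0,-3],[12,0.7,1.9,0,-4],[12,0.9,2.4,0,-5],[12,1.1,2.9,0,-6],[12,1.3,3.4,0,-7],[12,1.5,3.9,0,-8],[12,1.6,4.3,0,-9],[12,1.74,4.66,0,-10]]

```text
t: 19.9
tcp_pos: [0.5473, 0.2222, 0.2294]
tool_rot: [-0.212, 0.977, -0.0, -0.001]
force: [-0.3, 1.4, -0.2]
finger_gap: 0.244
gripper_force: 29.7
```

Emit:
drive_tool:
  motion:
    - [[12,0,0,0,-0.6],[12,0,0,0,-1.2],[12,0,0,0,-1.2],[12,0,0,0,-1.2]]

```text
t: 20.3
tcp_pos: [0.5472, 0.2217, 0.2295]
tool_rot: [-0.29, 0.957, 0.0, -0.0]
force: [0.1, 0.7, -0.5]
finger_gap: 0.247
gripper_force: 29.7
```

```bash
cat > chk.py <<'E'
from h import *
from station import manip
np.set_printoptions(precision=4,suppress=True)
import sys; tag=sys.argv[1]
s=manip.sense(); T=R.from_quat(s["tool_rot"]).as_matrix()
for n in("wrist","side","scene"): shot(n,tag+n[0])
p,Q=pickle.load(open("stage.pkl","rb")); a,th=p[2],p[3]; F=R.from_euler("zy",[a,-th]).as_matrix()
print("t",s["t"],"tcp",s["tcp_pos"],"yaw",np.degrees(np.arctan2(T[1,0],T[0,0])),"F",s["force"],"tq",s["ft_torque"],"grip",s["gripper_force"])
print("tcp in stage xy",R.from_euler("z",-a).apply(s["tcp_pos"]-Q["W"]))
def asc(t,x0,x1,y0,y1,dx,dy):
    g=cv2.cvtColor(cv2.imread(f"pics/{t}.png"),cv2.COLOR_BGR2GRAY)
    for y in range(y0,y1,dy): print(y,"".join("#" if v<50 else "+" if v<85 else "-" if v<120 else "." if v<180 else "@" for v in g[y,x0:x1:dx]))
E
python3 chk.py a
python3 - <<'E'
from h import *
from chk import asc
E
python3 -c "
import sys; sys.argv=['x','b']
from chk import *
print('bLL etc',{k:proj(load('bs'),Q[k]).round(1) for k in('bLL','bUL','bLR','bUR','W','UL','UR')})
m=load('bw'); print({k:proj(m,Q[k]).round(1) for k in('bLL','bUL','bLR','bUR','W','LL','LR')})
asc('bw',200,450,200,440,3,8); asc('bs',200,330,240,345,2,3)"
```

```text
t 20.3 tcp [0.5472 0.2217 0.2295] yaw -146.3371298324308 F [ 0.1023  0.6531 -0.4658] tq [-0.075  -0.0497 -0.0021] grip 29.68358874320984
tcp in stage xy [-0.0188 -0.0007  0.0587]
t 20.45 tcp [0.5475 0.2217 0.2295] yaw -146.29918703702302 F [-0.1093 -0.6376 -0.9985] tq [ 0.0098 -0.067  -0.0471] grip 29.68252569437027
tcp in stage xy [-0.0185 -0.0008  0.0588]
bLL etc {'bLL': array([249.4, 266.4]), 'bUL': array([228.2, 254. ]), 'bLR': array([253.3, 259.2]), 'bUR': array([232.3, 246.9]), 'W': array([240.8, 256.6]), 'UL': array([216.1, 256.5]), 'UR': array([227.4, 237.4])}
{'bLL': array([340.6, 233.2]), 'bUL': array([341.6, 334. ]), 'bLR': array([300.7, 233.2]), 'bUR': array([299.6, 334. ]), 'W': array([320.6, 282.4]), 'LL': array([371.8, 180.2]), 'LR': array([269.5, 180. ])}
200 .....................@@@@@@@@@@@@@@@@@@@@@@@@@@@@@@@@@@@@@..-----++------...........
208 .....................@@@@@@@@@@@@@@@@@@@@@@@@@@@@@@@@@@@@@..---------+++-...........
216 -....................@@@@@@@@@@@.................@@@@@@@@@..----------------........
224 ..-++................@@@@@@@@@@@@@@@@@@@@@@@@@.
[... 4310 characters left out ...]
-
324 .-----.--------+-++#++++++++++++++++++--++--..---..-----.-----+++
327 --+-.--.--+---.+++-++++++++++++++++++++---..---..--.-------++++++
330 ----..-+--.-.-+--......-.+++++++++++#+....--..--..------.-+++++++
333 @-.----....+++-............++++++#+++..---..---.-..---.-++++#++++
336 ..@--.-.-+----.-......-.....++#++++...-...--..-.--.-++++++#++++++
339 +-+-@@@.+----.+-........+--#+++++......---.-------+-+++++++++++++
342 -..-.@.--............-----#+++.@.........--.-----++++++++++++++++Traceback (most recent call last):
  File "<stdin>", line 2, in <module>
  File "chk.py", line 4, in <module>
    import sys; tag=sys.argv[1]
                    ~~~~~~~~^^^
IndexError: list index out of range
```

Run:
```python
from h import *
p,Q=pickle.load(open("stage.pkl","rb")); m=load("bw")
im=cv2.imread("pics/bw.png"); hsv=cv2.cvtColor(im,cv2.COLOR_BGR2HSV); g=cv2.cvtColor(im,cv2.COLOR_BGR2GRAY)
mask=cv2.inRange(hsv,(15,90,90),(35,255,255))
for y in range(205,300,5):
    x=np.where(mask[y,250:400])[0]+250
    w=np.where(g[y,235:405]>185)[0]+235
    print(y,"brass",(x.min(),x.max(),len(x)) if len(x) else None,"table",(w.min(),w.max()) if len(w) else None)
# predicted table side edges at rows
for k in range(0,8):
    t=k/10; L=Q["LL"]+(Q["UL"]-Q["LL"])*t; r=Q["LR"]+(Q["UR"]-Q["LR"])*t; print(proj(m,r).round(1),proj(m,L).round(1))
```

```text
205 brass None table (np.int64(261), np.int64(371))
210 brass None table (np.int64(261), np.int64(372))
215 brass None table (np.int64(262), np.int64(372))
220 brass None table (np.int64(262), np.int64(372))
225 brass None table (np.int64(262), np.int64(372))
230 brass None table (np.int64(262), np.int64(373))
235 brass None table (np.int64(263), np.int64(372))
240 brass None table (np.int64(263), np.int64(373))
245 brass None table (np.int64(263), np.int64(373))
250 brass None table (np.int64(263), np.int64(373))
255 brass None table (np.int64(263), np.int64(373))
260 brass None table (np.int64(264), np.int64(374))
265 brass None table (np.int64(264), np.int64(373))
270 brass None table (np.int64(264), np.int64(376))
275 brass None table (np.int64(264), np.int64(376))
280 brass None table (np.int64(267), np.int64(376))
285 brass None table (np.int64(267), np.int64(376))
290 brass None table (np.int64(266), np.int64(375))
295 brass None table (np.int64(266), np.int64(374))
[269.5 180. ] [371.8 180.2]
[269.  197.7] [372.3 197.8]
[268.5 215.7] [372.8 215.8]
[268. 234.] [373.2 234.2]
[267.5 252.7] [373.7 252.8]
[267.  271.8] [374.2 271.9]
[266.4 291.2] [374.7 291.3]
[265.9 311. ] [375.3 311.1]
```

Emit:
drive_tool:
  motion:
    - [[12,0,0,0.6,0],[12,0,0,1.2,0],[12,0,0,1.6,0],[12,0,0,1.8,0],[12,0,0,1.9,0],[12,0,0,1.9,0]]
  squeeze: 20

```text
t: 21.2
tcp_pos: [0.5481, 0.2219, 0.173]
tool_rot: [-0.29, 0.957, -0.0, 0.0]
force: [-0.8, -0.5, 1.1]
finger_gap: 0.248
gripper_force: 30.0
```

Emit:
drive_tool:
  motion:
    - [[12,0,0,0.05,0],[12,0,0,0.1,0],[12,0,0,0.15,0],[12,0,0,0.2,0],[12,0,0,0.2,0]]

```text
t: 21.7
tcp_pos: [0.5473, 0.2215, 0.1663]
tool_rot: [-0.29, 0.957, -0.0, -0.001]
force: [-2.9, -3.0, 4.3]
finger_gap: 0.244
gripper_force: 30.6
```

Emit:
drive_tool:
  motion:
    - [[12,0,0,0.04,0],[12,0,0,0.08,0],[12,0,0,0.12,0],[12,0,0,0.12,0],[12,0,0,0.12,0]]
  squeeze: 20

```text
t: 22.2
tcp_pos: [0.5474, 0.2216, 0.1629]
tool_rot: [-0.29, 0.957, -0.0, -0.0]
force: [-3.6, -3.4, 5.7]
finger_gap: 0.248
gripper_force: 31.1
```

Emit:
drive_tool:
  motion:
    - [[12,0,0,0.04,0],[12,0,0,0.08,0],[12,0,0,0.12,0],[12,0,0,0.16,0],[12,0,0,0.2,0],[12,0,0,0.2,0]]

```text
t: 22.8
tcp_pos: [0.5472, 0.2216, 0.1568]
tool_rot: [-0.29, 0.957, -0.0, -0.001]
force: [-4.1, -3.1, 5.5]
finger_gap: 0.249
gripper_force: 32.1
```

Emit:
drive_tool:
  motion:
    - [[12,0,0,0.03,0],[12,0,0,0.06,0],[12,0,0,0.09,0],[12,0,0,0.12,0],[12,0,0,0.12,0],[12,0,0,0.12,0]]

```text
t: 23.4
tcp_pos: [0.5473, 0.2216, 0.1533]
tool_rot: [-0.29, 0.957, -0.0, -0.0]
force: [-3.4, -3.3, 5.2]
finger_gap: 0.243
gripper_force: 32.7
```

Emit:
drive_tool:
  motion:
    - [[12,0,0,0.03,0],[12,0,0,0.06,0],[12,0,0,0.09,0],[12,0,0,0.1,0],[12,0,0,0.1,0]]

```text
t: 23.9
tcp_pos: [0.5475, 0.2217, 0.151]
tool_rot: [-0.29, 0.957, -0.0, -0.0]
force: [-5.4, -3.1, 9.2]
finger_gap: 0.241
gripper_force: 33.5
```

Emit:
drive_tool:
  motion:
    - [[12,0,0,0.03,0],[12,0,0,0.06,0],[12,0,0,0.06,0],[12,0,0,0.06,0]]

```text
t: 24.3
tcp_pos: [0.5475, 0.2217, 0.151]
tool_rot: [-0.29, 0.957, -0.0, 0.0]
force: [-7.9, -4.0, 18.2]
finger_gap: 0.247
gripper_force: 34.6
```

```bash
cat > fl.py <<'E'
from h import *
from station import manip
np.set_printoptions(precision=3,suppress=True,linewidth=150)
s=manip.sense(); T=R.from_quat(s["tool_rot"]).as_matrix(); print(s["tcp_pos"],s["force"],s["ft_torque"])
p,Q=pickle.load(open("stage.pkl","rb")); a=p[2]; e=np.array([np.cos(a),np.sin(a),0]); Z=np.array([0,0,1.]); Y=np.cross(Z,e)
P=s["tcp_pos"]+[0,0,.0287]
md,_=shot("side","fd"); ms,_=shot("scene","fs")
def pt(th,al,nn,y=0):  # al along stick uphill from grip, nn normal above face
    u=np.cos(th)*e+np.sin(th)*Z; n=-np.sin(th)*e+np.cos(th)*Z
    return P+al*u+(nn-.0127)*n+y*Y
for d in(18,22,24,26,28,30):
    t=np.radians(d); print(d,"hend",[proj(m,pt(t,.124,.009)) for m in(md,ms)],"bar/handle top",[proj(m,pt(t,.064,.018)) for m in(md,ms)])
for m,tag in((md,"fd"),(ms,"fs")):
    im=cv2.imread(f"pics/{tag}.png"); c=proj(m,pt(.46,.1,.009)); x0,y0=int(c[0])-22,int(c[1])-16
    hsv=cv2.cvtColor(im,cv2.COLOR_BGR2HSV)[y0:y0+34,x0:x0+44]
    print(tag,x0,y0)
    for k,r in enumerate(hsv): print(y0+k,"".join("#" if v<55 else ("h" if 8<=h<=24 and q>70 and v>130 else "@" if v>170 else ".") for h,q,v in r))
E
python3 fl.py
```

```text
[0.548 0.222 0.151] [-7.872 -4.017 18.192] [-0.456  1.007 -0.062]
18 hend [array([195.772, 288.654]), array([204.   , 236.226])] bar/handle top [array([232.61 , 289.785]), array([225.315, 244.215])]
22 hend [array([196.225, 286.244]), array([204.481, 234.355])] bar/handle top [array([233.31 , 288.605]), array([225.785, 243.352])]
24 hend [array([196.596, 285.039]), array([204.802, 233.452])] bar/handle top [array([233.73 , 288.022]), array([226.06 , 242.942])]
26 hend [array([197.064, 283.835]), array([205.176, 232.573])] bar/handle top [array([234.196, 287.445]), array([226.362, 242.547])]
28 hend [array([197.629, 282.635]), array([205.603, 231.719])] bar/handle top [array([234.709, 286.875]), array([226.69 , 242.168])]
30 hend [array([198.293, 281.441]), array([206.083, 230.891])] bar/handle top [array([235.267, 286.313]), array([227.043, 241.805])]
fd 189 270
270 .............@hhhh.......................h..
271 ............@hhhhh......................h...
272 ...........@hhhhh.......................h...
273 ..........@hhhhh......................hh....
274 ..........@hhhhh.........
[... 2417 characters left out ...]
hhhh.@@.@@@@.#
241 ........................hhhhhhhhhhh@@#..@@@#
242 ........................h.hhhhhhhhhh......@.
243 ......................hhhhh.hhhhhhh.........
244 ....................hhhhhhhh.hhhhhh.........
245 ...................hhhhhhhhhh..hhh..........
246 .................hhhhhhhhhhhhhh...#.........
247 ..............hhhhhhhhhhhhhhhhh..##.........
248 .............hhhhhhhhhhhhhhhhhh..####.......
249 ............hhhhhhhhhhhhhhhhh....#####......
250 .........hhhhhhhhhhhhhhhhh.h.......####.#...
251 .......hhhhhhhhhhhhhhhhhhhh..@@@....#####...
252 ......hhhhhhhhhhhhhhhhhhh...@@@@@....#.##...
253 ....hhhhhhhhhhhhhhhhhhhh....@@@@@@....h.##..
254 ...hhhhhhhhhhhhhhhhhhh....#@@@@@@@@..hhh.###
```

```bash
cat > tilt.py <<'E'
from h import *
np.set_printoptions(precision=3,suppress=True)
p,Q=pickle.load(open("stage.pkl","rb")); Z=np.array([0,0,1.])
P0=np.array([.5475,.2217,.1797])
def pt(a,th,al,nn):
    e=np.array([np.cos(a),np.sin(a),0]); return P0+al*(np.cos(th)*e+np.sin(th)*Z)+(nn-.0127)*(-np.sin(th)*e+np.cos(th)*Z)
def run(new,old,m):
    A=cv2.imread(f"pics/{new}.png").astype(float); B=cv2.imread(f"pics/{old}.png").astype(float)
    hs=cv2.cvtColor(A.astype(np.uint8),cv2.COLOR_BGR2HSV); df=np.abs(A-B).sum(2)
    a0,a1=proj(m,pt(.588,.44,.070,.009)),proj(m,pt(.588,.44,.121,.009)); n=np.array([-(a1-a0)[1],(a1-a0)[0]]); n/=np.linalg.norm(n)
    pts=[]; G=A[:,:,2]-A[:,:,0]  # red-blue: pale wood against rest
    for k in np.linspace(0,1,25):
        c=a0+(a1-a0)*k; o=np.arange(-8,8.01,.25); S=np.array([c+t*n for t in o],np.float32)
        d=cv2.remap(df.astype(np.float32),S[:,0][None],S[:,1][None],1)[0]; w=np.clip(d-30,0,60)
        pts.append((w@o/w.sum() if w.sum() else np.nan,w.sum()*.25/60))
    pts=np.array(pts); return a0,a1,n,pts
for new,old,m in(("fd","d10",load("d10")),("fs","s10",load("s10"))):
    a0,a1,n,pts=run(new,old,m); print(new,"offset px",pts[:,0],"\nwidth",pts[:,1])
    k=np.linspace(0,1,25); ok=np.abs(pts[:,0]-np.nanmedian(pts[:,0]))<1.2
    f=np.polyfit(k[ok],pts[ok,0],1); print("slope off",f)
    for d in(20,22,24,25.2,26.4,28): 
        b=[n@(proj(m,pt(.588,np.radians(d),al,.009))-(a0+(a1-a0)*q)) for al,q in((.070,0),(.121,1))]; print(d,"pred off",b[0],"slope",b[1]-b[0])
E
python3 tilt.py
```

```text
fd offset px [-1.27  -1.288  0.466  1.633  1.756  1.513  1.453  1.679  1.872  1.961
  1.96   2.006  1.802  1.457  1.307  1.357  1.336  1.315  1.319  1.277
  1.295  1.335  1.374  1.328  1.343] 
width [13.702 13.662  9.219  7.962  7.971  8.161  8.112  7.761  7.283  7.244
  7.626  7.867  8.336  9.168  9.585  9.615  9.683  9.809 10.039 10.204
 10.122  9.959  9.66   9.22   8.46 ]
slope off [-0.256  1.623]
20 pred off -1.7896027412539792 slope -1.374537966463693
22 pred off -1.1074193958601675 slope -0.8535633491875807
24 pred off -0.419098235116597 slope -0.32414888963098915
25.2 pred off -0.003520209023342922 slope -0.0027282875114016687
26.4 pred off 0.41376341732947564 slope 0.32133529666408267
28 pred off 0.97245908156506 slope 0.7572568336806655
fs offset px [-1.68   0.599  0.737  0.514  0.705  0.629  0.784  0.743  0.646  0.89
  0.816  0.242  0.557  0.622  0.597  0.5    0.665  0.602  0.553  0.606
  0.469  0.616  0.455  0.417  0.674] 
width [9.061 6.343 6.081 6.066 6.233 5.732 6.068 6.261 5.493 5.748 6.186 5.752
 6.155 5.992 6.144 6.093 6.332 6.423 6.197 6.342 6.498 6.862 6.574 5.718
 5.476]
slope off [-0.176  0.701]
20 pred off -1.3825469215499702 slope -1.0126758110270222
22 pred off -0.8543864953281318 slope -0.626543136251028
24 pred off -0.3229157579906713 slope -0.23707887683511575
25.2 pred off -0.002710233546349697 slope -0.0019911980279594126
26.4 pred off 0.31831715442244046 slope 0.23402996154900169
28 pred off 0.7473889667676307 slope 0.5499988999425279
```

Emit:
drive_tool:
  motion:
    - [[12,0,0,0.03,0],[12,0,0,0.03,0],[12,0,0,0,0],[12,0,0,0,0],[12,0,0,0,0],[12,0,0,0,0]]

```text
t: 25.0
tcp_pos: [0.5475, 0.2217, 0.1509]
tool_rot: [-0.29, 0.957, -0.0, 0.0]
force: [-7.8, -4.3, 18.3]
finger_gap: 0.247
gripper_force: 34.6
```

Run:
```python
from h import *
from station import manip
np.set_printoptions(precision=4,suppress=True)
s=manip.sense(); print(s["tcp_pos"],s["force"],s["ft_torque"],s["qd"])
shot("side","gd"); shot("scene","gs")
for a,b,(x0,x1,y0,y1) in(("gd","d10",(292,330,300,334)),("gs","s10",(262,290,268,304))):
    A=cv2.imread(f"pics/{a}.png")[y0:y1,x0:x1].astype(int);B=cv2.imread(f"pics/{b}.png")[y0:y1,x0:x1].astype(int)
    sh=cv2.phaseCorrelate(A.mean(2).astype(np.float32),B.mean(2).astype(np.float32)); print(a,"mean diff",np.abs(A-B).mean(),"shift",sh)
F=s["force"];t=s["ft_torque"];a=.587;e=np.array([np.cos(a),np.sin(a),0]);Y=np.array([-e[1],e[0],0])
Fe,Fz,tY=F@e,F[2],t@Y; h0=.212-.0145; re=(tY+h0*Fe)/(-Fz+ .495*Fe) ; print("Fe,Fz,tY",Fe,Fz,tY,"CoP from W (slope)",(re-.0188)/.896, "lateral", (t@e+ -h0*(F@Y))/Fz)
```

```text
[0.5475 0.2217 0.1509] [-7.7654 -4.2581 18.3133] [-0.4486  1.0787  0.0091] [-0.0004  0.0001 -0.0009 -0.0002 -0.002   0.0009]
gd mean diff 7.057791537667699 shift ((-0.0957359723425455, 0.21323144398278515), 0.9927682118283377)
gs mean diff 4.520833333333333 shift ((0.11132489891040898, 0.004768869333819481), 0.9875860763920679)
Fe,Fz,tY -8.823913401030929 18.313331429136248 1.146614510083837 CoP from W (slope) 0.008350540633152001 lateral 0.004080661928027745
```

The push is steady at about 20 N along the plate's normal, and the load is centred about 8 mm from the plate's middle, so it isn't resting on an edge. The pail hasn't moved. Handing in.

```bash
python3 -c "
from station import manip
print(manip.sign_off())"
```

```text
the job is handed in; nothing more can be done
None
```

I handed the job in at about 25 s: the pail hangs by its bail on the hook, let go, and the gripper holds the emery stick on the brass, lengthwise up the slope with its handle uphill, pressing with about 20 N. No verdict came back. Flushness rests on the hard stop, the push direction and the load near mid-plate. My image estimates (stick about 24°, plate about 26°) are too coarse to confirm the 2° limit.

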